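Bring the oil tin to the front of the pantry turntable

ROBOT

A 6-joint arm with a two-finger parallel gripper is mounted at the origin on the work surface. World frame = base frame: x ahead of the robot, y to its left, z up, the work surface at z = 0. Lengths are in m, angles in rad, forces in N, time in s.
With the tool pointing down it reaches from about 0.35 to 1 m from the base axis. Payload 7.1 kg.
Tool frame: the origin (TCP) lies on the mounting face of the last link; the fingertips stand tcp_to_tips ahead of it and the grasp point (between the pads) lies 155 mm ahead of it (tcp_to_tips is the distance from the TCP to the fingertips, in m); y points along the fingers, z is the direction in which the jaws open and shut, and the axes are right-handed (so a half turn about y gives the same grasp; the last joint's range is limited). The gripper opens to 85 mm and grips with 20 to 120 N. Pads are 22 mm wide; open, the fingers measure 114 mm over their backs; the gripper's body (76 mm by 85 mm) begins 54 mm behind the grasp point. The pads swing forward as they close: fully open they stand 13 mm farther back than shut.
Start: joints at [-1.282, 0.423, 1.63, -0, 1.089, -0.019], TCP at [0.189, -0.596, 0.405] pointing down, gripper open.
Joint ranges: [-3, 3], [-0.9, 2.11], [0.09, 2.58], [-1.31, 4.45], [0.11, 2.69], [-2.54, 2.54]. Speed limits (rad/s): [2.39, 2.39, 3.01, 3.14, 3.14, 3.14].

INTERFACE

Orientations are given as [roll, pitch, yaw] about the fixed x, y, z axes, in that order (R = Rz(yaw) Ry(pitch) Rx(roll)).
In Python, from cell import goto, movel, move_j, command_gripper, wait, solve_ik, get_image, MotionError, finish_job, get_t, get_q, get_qd, get_joint_efforts, get_ee_pos, get_tcp_rot, get_wrist_force, get_torque, get_width, tcp_to_tips gives the robot as it stands. Calls block until the motion is done:
- goto(position, orientation): joint-space move of the TCP to a pose.
- movel(position, rotation=None, feed=0.15): straight line of the TCP; rotation=None keeps the orientation; feed is the mean speed in m/s.
- move_j(angles): joint-space move.
- command_gripper(opening, squeeze=None): finger opening in m; squeeze is the grip in N (None keeps the last); returns when the fingers have stopped.
- wait(seconds).
- solve_ik(position, orientation): joint angles nearest the present ones, or None.
- get_image(name): name is "scene" or "side" or "wrist"; returns a dict with "image" (480x640x3 uint8, blue, green, red), "K" (3x3 intrinsics, pixels), "dist_coeffs" ([k1, k2, p1, p2, k3] as OpenCV has them; the pictures are not rectified), "position" and "attitude" of the camera in the world. Camera axes: x right, y up, looking along -z (the intrinsics and any distortion apply to the point x, -y, -z); pixel columns grow to the right and rows downward; lengths in m; the calibration is good to about 2 mm. A picture is of the moment at which its call begins. There is no depth.
A pose or a line that the arm cannot do raises MotionError and nothing moves.
- finish_job(): hands the job in, once; it reports no verdict.
Readings, each from a call of its own:
- get_t(): time.
- get_q(): joint angles.
- get_qd(): joint speeds.
- get_joint_efforts(): joint torques, N m.
- get_ee_pos(): TCP position.
- get_tcp_rot(): TCP orientation.
- get_wrist_force(): force on the tool from outside, world axes, zero at the start.
- get_torque(): the same for the moment, N m.
- get_width(): finger opening in m.
Only numpy, scipy, OpenCV 4.12 (cv2) and the standard library are available. Lean on these libraries where they do the work, as an engineer would, in place of code of your own. Each camera call takes 0.05 s, during which the arm holds its last target. There are 200 camera calls.

TASK

The oil tin is out of easy reach on the kitchen turntable: push with a fingertip against one of the upright wooden dividers, without taking it between the fingers, and turn the turntable gently until the tin stands straight in front of the turntable's centre, on the robot's side of it. Do not push, tip or lift the tin or the jars on the turntable, and leave everything else on the worktop where it is. Finish with the turntable at rest.

Things in the scene. Friction and masses are not known exactly. Their poses are not given: they have to be found in the camera images.
- foot: Fixed round foot of the wooden turntable, 250 mm across, under the tray. Origin on the worktop exactly below the turning axis. It never turns: its x and y axes stay parallel to the world's (x away from the robot, y to the robot's left), so the front of the turntable is the direction -x from here.
- tray: Round light-wood tray, 350 mm across, turning endlessly either way about the foot's vertical axis. Origin on the axis at its underside, 14 mm above the worktop; the containers stand on its floor at 24 mm; its 7 mm thick rim rises to 42 mm. Bearing friction is light (0.07 N m): it may coast a few degrees. Its own +x, +y, -x and -y axes, which turn with it, point along the four dividers.
- dividers: Cross of four upright light-wood dividers fixed to the tray along its +x, +y, -x and -y axes, making four compartments with one container in each. Each divider is 8 mm thick, reaches 167 mm from the axis and stands from 24 to 99 mm above the worktop. A knobbed post, 28 mm thick, stands on the axis to 124 mm above the worktop. Origin on the axis at the tray floor.
- tin: The oil tin: the only flat-sided container on the turntable, a bare-metal upright rectangular can 42 x 60 mm and 106 mm high with a small dark screw cap on top (to 122 mm). Loose, about 0.3 kg. Origin at the centre of its underside. It stands in the middle of one of the four compartments, about 90 mm from the axis.
- jar_wide: Lidded glass jar, 72 mm diameter, 78 mm high, loose in the middle of another compartment of the tray, about 90 mm from the axis. Origin at the centre of its underside.
- jar_slim: Lidded glass jar, 56 mm diameter, 84 mm high, loose in the middle of another compartment, about 90 mm from the axis. Origin at the centre of its underside.
- jar_low: Lidded glass jar, 66 mm diameter, 60 mm high, loose in the middle of another compartment, about 90 mm from the axis. Origin at the centre of its underside.
- tumbler_a: Bystander: upturned drinking glass, 74 mm across at its rim, 88 mm high, on the worktop just left of the tray. Origin at the centre of its underside.
- tumbler_b: Bystander: a second such upturned glass beside it.
- jar_tomato: Bystander: lidded glass jar, 70 mm diameter, 85 mm high, on the worktop just right of the tray. Origin at the centre of its underside.
- bowl: Bystander: white bowl, 110 mm across, 45 mm high, on the worktop to the right of the tray. Origin at the centre of its underside.
- spoon: Bystander: wooden spoon 220 mm long lying on the worktop at the left, near the robot.
There are look-alikes about, which are no part of the job. Leave any blue, pink or purple look-alike of the tin alone.

How it is judged:
On the way:
1. the turntable turns under a finger's push on a divider (contact force between the fingers and dividers above 0.2 N and angular speed of tray above 0.05 rad/s).
At the end, for the whole second after the job is handed in: The tin stands upright on the tray at the front: on the robot's side of the turning axis and within 20 mm to either side of the line straight ahead of it (about 12 degrees), the tray is at rest, and all three jars stand upright on the tray (x of tin in the frame of foot below -0.06 m and y of tin in the frame of foot between -0.02 and 0.02 m and angular speed of tray below 0.05 rad/s and angle between each of tin, jar_wide, jar_slim, jar_low's own z axis and vertical below 0.15 rad and height (world z) of tin between 0.018 and 0.034 m and horizontal distance between each of tin, jar_wide, jar_slim, jar_low and foot below 0.135 m and linear speed of each of tin, jar_wide, jar_slim, jar_low below 0.02 m/s and height (world z) of jar_wide between 0.018 and 0.034 m and height (world z) of jar_slim between 0.018 and 0.034 m and height (world z) of jar_low between 0.018 and 0.034 m); the robot touches nothing.
It fails at once if the tin or a jar on the turntable is pushed or gripped by the robot (more than 2 N) (contact force between any of the fingers, the arm and tin above 2 N or contact force between any of the fingers, the arm and jar_wide above 2 N or contact force between any of the fingers, the arm and jar_slim above 2 N or contact force between any of the fingers, the arm and jar_low above 2 N).
It fails at once if the tin or a jar on the turntable is lifted more than 15 mm or tipped (height (world z) of any of tin, jar_wide, jar_slim, jar_low above 0.039 m or angle between any of tin, jar_wide, jar_slim, jar_low's own z axis and vertical above 0.35 rad).
It fails at once if a divider is taken between the fingers (touched while the grasp point lies in the divider's plane, within 6 mm) (contact force between the fingers and dividers above 0.2 N and z of the grasp point in the frame of dividers below 0.09 m and (x of the grasp point in the frame of dividers between -0.006 and 0.006 m or y of the grasp point in the frame of dividers between -0.006 and 0.006 m)).
It fails at once if the turntable is spun fast (over 2.5 rad/s) (angular speed of tray above 2.5 rad/s).
It fails at once if a glass, jar, bowl or spoon on the worktop is moved more than 20 mm (distance of any of tumbler_a, tumbler_b, jar_tomato, bowl, spoon from where it was at the start of the episode above 0.02 m).
It also fails if it takes over 56 s, if anything falls off the work surface, if the arm or the gripper's body presses on something with over 40 N, if the wrist force passes 120 N, or if a joint passes its speed limit or range.

## Working session

There is one attempt and no reset: what is moved stays moved. The work goes in short steps, each a Python script; the robot and the scene stay as the last script left them, time stands still between calls to the robot, and variables do not carry over. Pictures are saved under pics/ and viewed, about 8 in all and at most 12, crops included, and the job is handed in when it is done.

```bash
ls; mkdir -p pics; cat > h.py <<'E'
import numpy as np, cv2
from cell import *
from scipy.spatial.transform import Rotation as R
def cam(n):
    d=get_image(n); return d
def rot(d):
    a=np.array(d["attitude"],float)
    if a.shape==(3,3): return a
    return R.from_quat(a).as_matrix() if a.size==4 else R.from_euler('xyz',a).as_matrix()
F=np.diag([1,-1,-1.])
def proj(d,P):
    P=np.atleast_2d(P).astype(float); M=(rot(d)@F).T
    return cv2.projectPoints(P,cv2.Rodrigues(M)[0],-M@np.array(d["position"]),np.array(d["K"]),np.array(d["dist_coeffs"]))[0][:,0]
def back(d,uv,z):
    p=cv2.undistortPoints(np.array(uv,float).reshape(-1,1,2),np.array(d["K"]),np.array(d["dist_coeffs"]))[:,0]
    r=(rot(d)@F@np.c_[p,np.ones(len(p))].T).T; o=np.array(d["position"])
    return o+r*((z-o[2])/r[:,2])[:,None]
E
python3 - <<'E'
from h import *
for n in("scene","side"):
    d=cam(n); cv2.imwrite(f"pics/{n}0.png",d["image"]); print(n,d["position"],d["attitude"],d["K"],d["dist_coeffs"])
print(get_t(),tcp_to_tips,get_tcp_rot(),get_width())
E
```

```text
pics
scene [ 1.46683351 -0.32593753  0.82493662] [ 0.97578591 -0.00172777  1.19538289] [[595.03406006   0.         319.48232865]
 [  0.         595.03406006 236.79243298]
 [  0.           0.           1.        ]] [-0.15255943  0.          0.          0.          0.        ]
side [-0.26575033  0.83948556  0.80619933] [ 0.95156826 -0.01276157 -2.39943912] [[618.8712728    0.         321.69278187]
 [  0.         618.8712728  234.09399714]
 [  0.           0.           1.        ]] [-0.12981858  0.          0.          0.          0.        ]
0.1 0.1734 [-1.57224441e+00  3.06457514e-05 -2.83380772e+00] 0.0855038153426991
```

View pics/scene0.png

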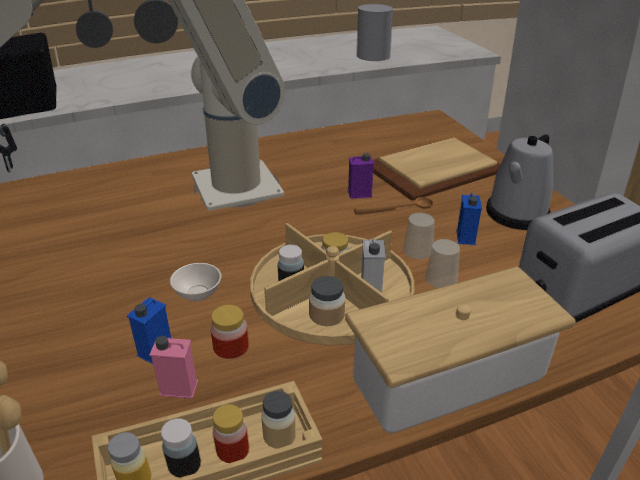

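View pics/side0.png

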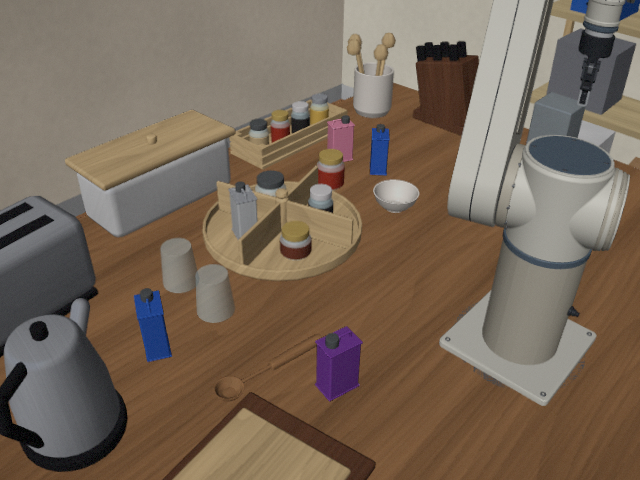

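Scene view: the grey tin is on the turntable at about (373,265), and the knob at (333,250). Look-alikes are blue (469,219) and (151,330), pink (175,367) and purple (361,176); all are off the tray. Side view: the tin is at (243,210) and the knob at (282,194).

```bash
cat > crop.py <<'E'
from h import *
import sys
tag=sys.argv[1]
ims=[]
for n,c in(("scene",(230,200,200,150)),("side",(180,150,200,150))):
    d=cam(n); x,y,w,h=c
    ims.append(cv2.resize(d["image"][y:y+h,x:x+w],None,fx=4,fy=4,interpolation=cv2.INTER_CUBIC)); 
    cv2.imwrite(f"pics/{n}_{tag}.png",ims[-1])
E
python3 crop.py 1; python3 - <<'E'
from h import *
S=cam("scene");D=cam("side")
print("knob",back(S,[(333,250)],.118),back(D,[(282,194)],.118))
print("cap",back(S,[(375,242)],.122),back(D,[(240,185)],.122))
print("tray outline x,y scene",back(S,[(250,280),(414,280)],.042),back(D,[(203,232),(362,229)],.042))
print("jar_tom lid",back(S,[(229,317)],.085),back(D,[(331,158)],.085))
print("tumA/B top",back(S,[(421,220),(445,248)],.088),back(D,[(178,247),(212,274)],.088))
print("bowl",back(S,[(196,276)],.045),back(D,[(396,190)],.045))
print("box",back(S,[(568,322),(463,313)],.12))
E
```

```text
knob [[0.55065781 0.06626921 0.118     ]] [[0.53942932 0.07222088 0.118     ]]
cap [[0.56120684 0.15664145 0.122     ]] [[0.62622523 0.11307024 0.122     ]]
tray outline x,y scene [[ 0.48973678 -0.0980999   0.042     ]
 [ 0.61722395  0.22674312  0.042     ]] [[ 0.64107831  0.21189002  0.042     ]
 [ 0.40155714 -0.03125628  0.042     ]]
jar_tom lid [[ 0.63644749 -0.17812664  0.085     ]] [[ 0.61062495 -0.16329508  0.085     ]]
tumA/B top [[0.4754464  0.31908261 0.088     ]
 [0.59364313 0.31174136 0.088     ]] [[0.58213301 0.31524055 0.088     ]
 [0.46925409 0.32227399 0.088     ]]
bowl [[ 0.43833764 -0.20373121  0.045     ]] [[ 0.44299671 -0.20815094  0.045     ]]
box [[0.91428467 0.37217834 0.12      ]
 [0.81937057 0.20759204 0.12      ]]
```

View pics/scene_1.png

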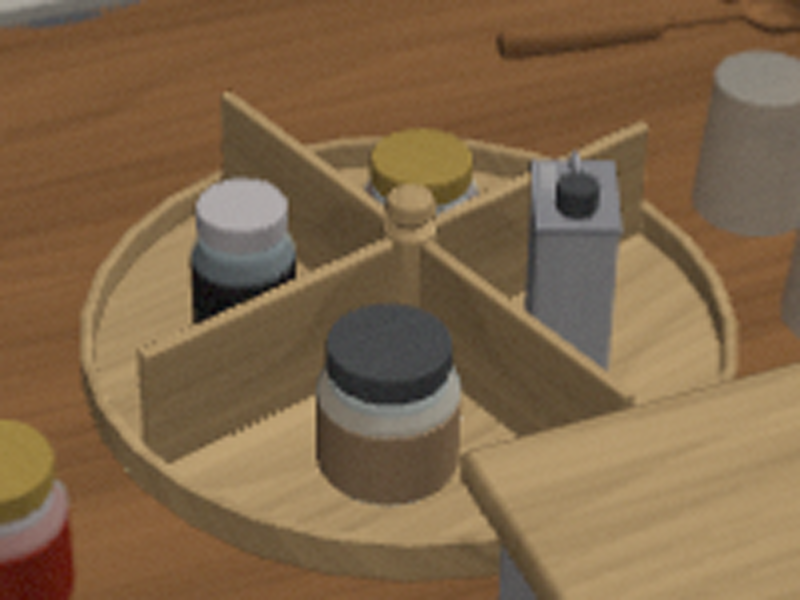

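View pics/side_1.png

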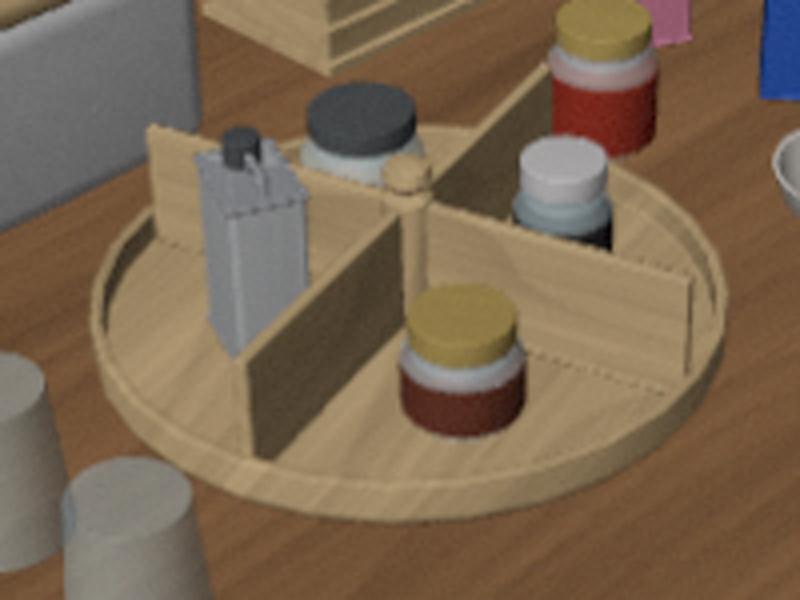

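```bash
cat > fit.py <<'E'
from h import *
from scipy.optimize import least_squares
def fit(S,D,sp,dp,guess):
    # sp,dp: list of (pixel, divider index k) of divider top ends
    def res(p):
        r=[]
        for d,L in((S,sp),(D,dp)):
            for uv,k in L:
                a=p[2]+k*np.pi/2
                r+=list(proj(d,[p[0]+.167*np.cos(a),p[1]+.167*np.sin(a),.099])[0]-uv)
        return np.array(r)
    s=least_squares(res,guess); return s.x,np.abs(s.fun).max()
E
python3 - <<'E'
from fit import *
S=cam("scene");D=cam("side")
sp=[(287,223.7),(391.2,231.7),(265.5,288),(387.5,300.5)]; dp=[(241.3,240),(217.5,182),(352.5,219.5),(317,166.8)]
ps=back(S,sp,.099);pd=back(D,dp,.099); print(ps,pd)
c=np.array([.545,.07])
def lab(p,g): 
    a=np.arctan2(p[:,1]-c[1],p[:,0]-c[0]);print(np.degrees(a)); return np.round((a-g)/(np.pi/2)).astype(int)
a=np.arctan2(*(pd[0,:2]-c)[::-1]); 
x,e=fit(S,D,list(zip(sp,lab(ps,a))),list(zip(dp,lab(pd,a))),[*c,a])
print(x,np.degrees(x[2]),e)
print("knob",proj(S,[*x[:2],.124]),proj(D,[*x[:2],.124]))
for n,k in((0,0),):
  for j in range(4):
    b=x[2]+np.pi/4+j*np.pi/2; p=[x[0]+.09*np.cos(b),x[1]+.09*np.sin(b),.146]; print(np.degrees(b),p,proj(S,p),proj(D,p))
t=[back(S,[(374.2,246)],.146)[0],back(D,[(240,184)],.146)[0]];print(t)
E
```

```text
[[ 0.39390878  0.01968017  0.099     ]
 [ 0.50850682  0.22347228  0.099     ]
 [ 0.59583669 -0.09358133  0.099     ]
 [ 0.71560522  0.10935635  0.099     ]] [[ 0.49808649  0.22418175  0.099     ]
 [ 0.70268542  0.11467745  0.099     ]
 [ 0.38738022  0.02095008  0.099     ]
 [ 0.58855928 -0.0892964   0.099     ]]
[-161.58003801  103.3755952   -72.736158     12.99012535]
[ 106.92364476   15.81916601 -162.71430644  -74.70645431]
[0.54882133 0.06553509 1.85133057] 106.07342816607742 2.306908972716826
knob [[332.36767648 247.2042897 ]] [[281.08017416 188.76901039]]
151.0734281660774 [np.float64(0.4700497065169068), np.float64(0.10906704205222933), 0.146] [[337.15916245 215.01202195]] [[292.91938843 201.80008924]]
241.0734281660774 [np.float64(0.5052893830056676), np.float64(-0.01323653598605816), 0.146] [[288.76836421 235.06861298]] [[321.52493455 173.39019489]]
331.0734281660774 [np.float64(0.6275929610439551), np.float64(0.022003140502702558), 0.146] [[327.26501336 264.68574951]] [[269.99984137 160.08033855]]
421.0734281660774 [np.float64(0.5923532845551943), np.float64(0.1443067185409901), 0.146] [[376.89804109 241.63365946]] [[238.72408686 186.48869401]]
[array([0.60421408, 0.13251731, 0.146     ]), array([0.59797756, 0.13588477, 0.146     ])]
```

```bash
cat > push.py <<'E'
from h import *
C=np.array([.549,.0655]); ZT=.066+tcp_to_tips
def pose(div,off,z=ZT,r=.14):
    """finger at radius r along divider angle div (deg), off m clear of its plane on the clockwise side; jaws tangential"""
    a=np.radians(div); p=C+r*np.array([np.cos(a),np.sin(a)])+off*np.array([np.sin(a),-np.cos(a)])
    yaw=(a+np.pi)%(2*np.pi)-np.pi   # jaw axis = yaw+90 = tangential
    return [*p,z],[-np.pi/2,0,yaw]
E
python3 - <<'E'
from push import *
command_gripper(0.0,20)
p,o=pose(196,.034,.42); goto(p,o); print(get_q(),get_t(),get_ee_pos(),get_tcp_rot(),get_width())
for a in(196,250,315): print(solve_ik(*pose(a,.0185)))
p,o=pose(196,.034); movel(p,o,.15); print(get_t(),get_wrist_force())
E
python3 crop.py 2
```

```text
[ 1.15932147e-01  7.54820838e-02  2.06359871e+00 -1.05090154e-04
  1.00237229e+00  1.40832292e+00] 3.6167 [0.40533429 0.05917198 0.42001079] [-1.57068634e+00  1.23402241e-04 -2.86313053e+00] -0.0002563939474111719
[ 7.98546081e-02  4.27997288e-01  2.18445864e+00 -8.88178420e-16
  5.29136729e-01  1.37139825e+00]
[-1.47271922e-01  4.98458058e-01  2.02452006e+00 -4.44089210e-16
  6.18614540e-01  2.01793929e-01]
[-0.0919211   0.65244072  1.68715877  0.          0.80199317 -0.87731926]
4.9667 [ 0.10641657 -0.05255508  0.00329704]
```

View pics/side_2.png

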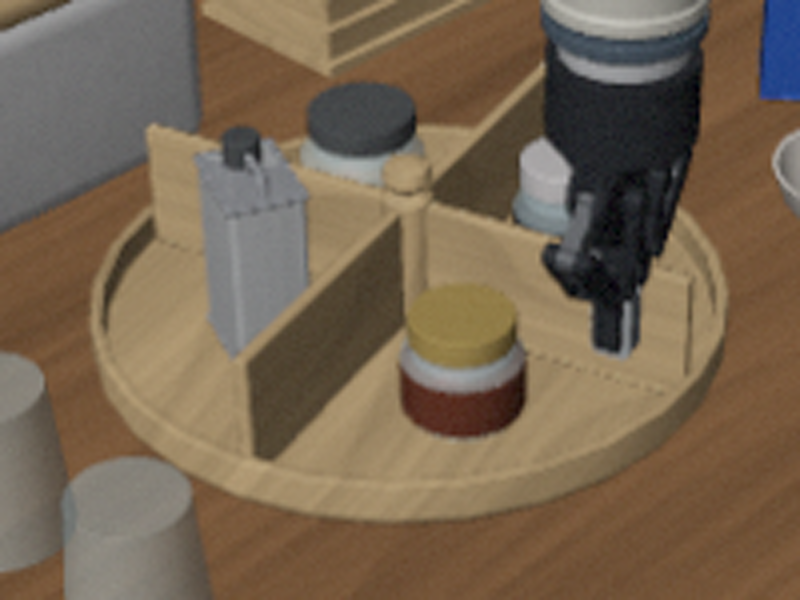

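The side view shows the closed fingertip at crop (615,345). It is in the jar_low compartment, clear of jar_low (462,360) and beside the robot-side divider. Next I push counter-clockwise.

```bash
python3 - <<'E'
from push import *
p,o=pose(196,.0185); movel(p,o,.03); print(get_t(),get_wrist_force())
for a in range(204,301,8):
    p,o=pose(a,.0185); movel(p,o,.045); print(a,get_t(),np.round(get_wrist_force(),1))
p,o=pose(304,.0185); movel(p,o,.02); wait(.3); print(get_t(),get_wrist_force())
E
python3 crop.py 3
```

```text
5.7333 [-0.82109992 -0.31774627 -0.37487428]
204 6.325 [-0.1  0.8 -0.3]
212 6.9167 [ 0.  -0.5 -0.4]
220 7.5083 [0.2 0.4 0.6]
228 8.1 [-0.2  0.6  0.5]
236 8.6917 [ 0.  -0.4  0.5]
244 9.2833 [-0.7 -0.1 -0.2]
252 9.875 [-0.8  0.2 -0.5]
260 10.4667 [ 0.8  0.  -0.6]
268 11.0583 [ 0.3 -0.1 -0.4]
276 11.65 [-0.2  0.1 -0.7]
284 12.2417 [ 0.5  0.  -0.1]
292 12.8333 [-0.3 -0.8  0. ]
300 13.425 [-0.2  0.2 -0.3]
14.3667 [-0.04108917 -0.19713402 -0.21068619]
```

View pics/side_3.png

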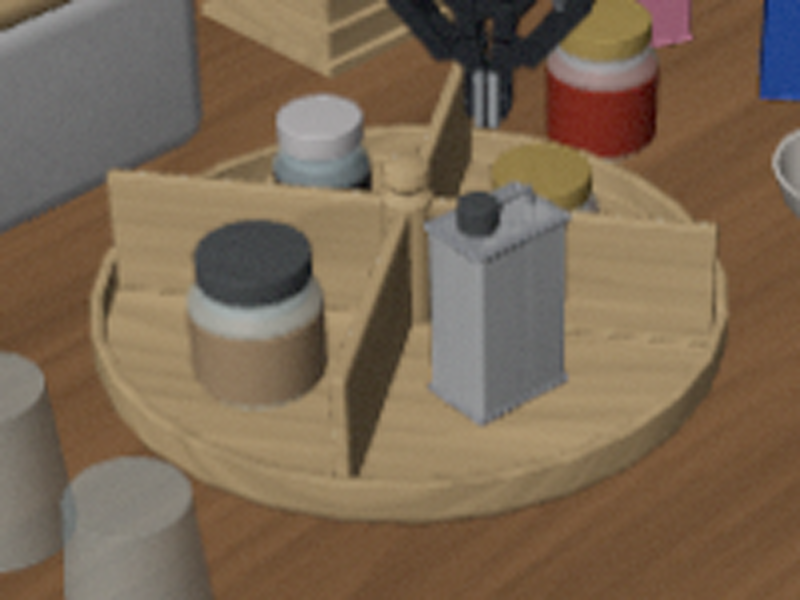

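View pics/scene_3.png

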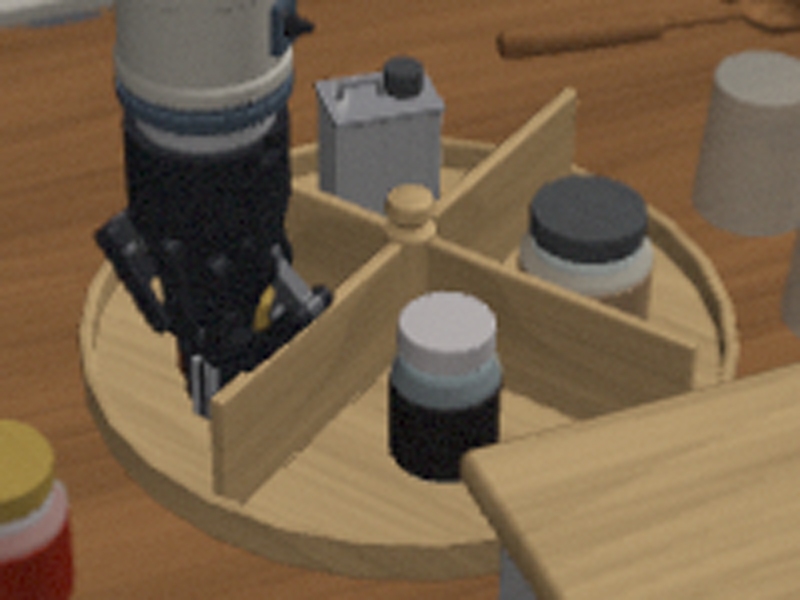

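The tray has turned. The tin is now at the robot's side, with its side-crop base corners at (430,385), (485,422) and (567,378). I fit the angles next.

```bash
cat > ang.py <<'E'
from fit import *
C=np.array([.549,.0655])
def ang(sp,dp,base):
    S=cam("scene");D=cam("side")
    sp=np.array(sp)/4+[230,200];dp=np.array(dp)/4+[180,150];base=np.array(base)/4+[180,150]
    f=lambda p:np.degrees(np.arctan2(p[:,1]-C[1],p[:,0]-C[0]))
    ps,pd=f(back(S,sp,.099)),f(back(D,dp,.099)); print(ps%90,pd%90)
    k=lambda a:np.round((a-pd[0])/90).astype(int)
    x,e=fit(S,D,list(zip(sp,k(ps))),list(zip(dp,k(pd))),[*C,np.radians(pd[0])]); print(x,np.degrees(x[2])%90,e)
    b=back(D,base,.024); t=(b[0]+b[2])/2; print("tin",t,t[:2]-x[:2],np.degrees(np.arctan2(t[1]-x[1],t[0]-x[0]))%360)
E
python3 - <<'E'
from ang import *
ang([(572,90),(692,350),(216,403)],[(112,172),(347,380),(715,226)],[(430,385),(485,422),(567,378)])
E
```

```text
[33.08413827 32.08672444 34.80694651] [35.19826927 35.98893805 33.08168216]
[0.54885983 0.06420464 0.59955602] 34.352029387333964 1.942937645447671
tin [0.467016   0.07914997 0.024     ] [-0.08184383  0.01494533] 169.65135921553812
```

```bash
python3 - <<'E'
from push import *
for a in (309,313.8):
    p,o=pose(a,.0185); movel(p,o,.02)
wait(.3)
p,o=pose(314,.04); movel(p,o,.05)
p,o=pose(314,.04,.42); movel(p,o,.15)
goto([.30,-.40,.42],[-np.pi/2,0,-2.5]); wait(.3); print(get_t(),get_ee_pos())
E
python3 crop.py 4
```

```text
20.2833 [ 0.30043467 -0.39976179  0.41994714]
```

View pics/side_4.png

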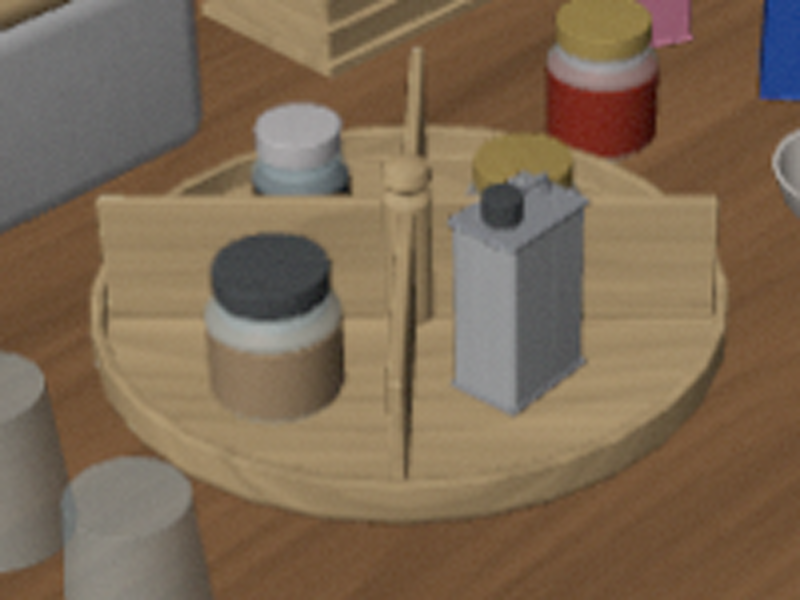

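View pics/scene_4.png

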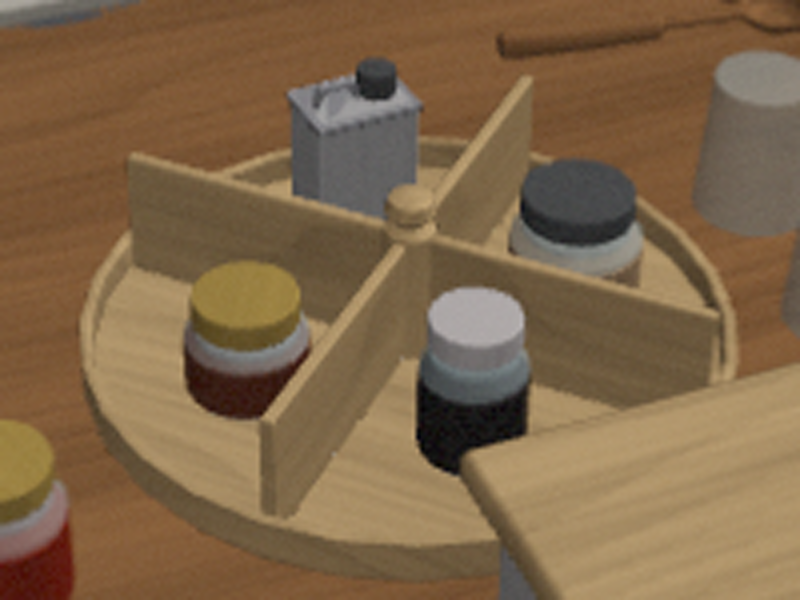

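The side view has the tin's base corners at (453,385), (516,413) and (585,362). All the jars are upright and the robot is clear of the tray.

```bash
python3 - <<'E'
from ang import *
ang([(530,80),(715,316),(135,157),(265,428)],[(99,199),(403,380),(717,200)],[(453,385),(516,413),(585,362)])
a=cam("side")["image"][150:300,180:380];wait(1.0);b=cam("side")["image"][150:300,180:380]
print("motion",np.abs(a.astype(int)-b).mean())
E
```

```text
[42.02548026 42.4431086  44.54933032 44.68287525] [44.90571608 45.19993834 41.93169156]
[0.55000299 0.06471666 0.7649988 ] 43.83120252317176 2.205931510393043
tin [0.46398307 0.06630258 0.024     ] [-0.08601992  0.00158592] 178.94377485004682
motion 1.7400222222222221
```

```bash
python3 -c "
from cell import *
print(get_t()); finish_job()"
```

```text
21.5833
the job is handed in; nothing more can be done
```

I turned the turntable about 118° counter-clockwise, pushing slowly with the closed fingertip against the clockwise face of the divider nearest the robot. I then backed off, lifted clear and handed the job in at 21.6 s; no verdict was reported.

- **Tin position:** the last fit puts the tin at x = -0.086 m and y = +0.002 m from the turning axis, about 1° off straight ahead and well inside the ±20 mm limit.
- **Jars and bystanders:** all three jars looked upright on the tray in the last pictures. The bystanders visible in those crops, jar_tomato and the tumblers, had not moved visibly. I did not re-measure the bowl and spoon.
- **Push force:** the wrist force readings between pushes stayed within about 1 N, close to sensor noise. The contact on the divider is therefore shown only by the tray turning.
- **Fit quality:** the divider fits left up to 2.3 px of residual, and the two cameras differed by up to about 3° from point to point.
- **At rest:** two pictures 1 s apart differed by 1.7 grey levels on average, which I took as image noise without testing it. The divider stood within 0.1° of where the finger left it, so the tray appears to be at rest.

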